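# Long-press touch test of a newly fitted phone display

## Task

The new display needs its long-press touch test: take the blue stylus out of its black holder and hold its soft nib on the orange spot on the screen of the phone in the tilting stand, with the stylus square to the glass (not merely upright) and pressing lightly, about 1 newton, so that the nib is partly squashed. Touch the phone nowhere else, do not touch the phone or its stand with the gripper, and leave the other things on the mat where they are. Finish while still holding the stylus on the spot like that: do not lift it off or let go.

Things in the scene. Friction and masses are not known exactly. Their poses are not given: they have to be found in the camera images.
- stylus: Blue round touch stylus, 120 mm long, 10 mm in diameter, about 26 g, standing nib down in the holder, its lower 45 mm in the hole. Origin at the tip of the unsquashed nib; z runs along the stylus from the nib to the aluminium cap end (up, in the holder). The straight barrel to grip runs from z = 22 to 114 mm; above z = 45 mm it is exposed
- nib_tip (a point): The tip of the stylus's black rubber dome nib (7 mm in diameter); it moves into the stylus as the nib is squashed
- nib (a joint): How far the soft nib is squashed into the stylus along its length: 0 free, 0.004 m fully squashed. Springy at 450 N/m: about 0.0022 m at 1 N, fully squashed at 1.8 N and hard beyond that
- holder: Black weighted block, fixed to the bench, 64 mm (x) by 56 mm (y) by 55 mm high; origin at the centre of its underside. The stylus stands in the round hole (11.5 mm wide, 45 mm deep) in the middle of its top; two 5 mm holes near its corners are empty
- phone: The phone under test, clamped on the stand's bed, 146 mm (x) by 71 mm (y) by 8 mm, a dark blue grid on its screen. Origin at the middle of the glass surface; z points straight out of the glass, x up the slope to its top end. The bed's two lips rise 1.5 mm above the glass at its lower edge; nothing else stands above the glass
- spot (a point): The centre, on the glass surface, of the orange spot with a white rim (orange 16 mm in diameter, 19 mm with the rim) shown somewhere on the phone's screen; its axes are those of the phone: z straight out of the glass
- stand: Aluminium phone stand fixed to the bench: base plate 105 mm by 85 mm, two cheeks with a cross pin 50 mm above the bench, 20 mm below the glass. Origin at the bench below the pin. The bed with the phone is tilted on the pin by 0.2 to 0.5 rad, lower end towards the robot; the stiff hinge stays as it is under a light push
- spray_can: Yellow spray can with a white cap, 52 mm in diameter, 164 mm high, standing; origin at the centre of its underside. Leave alone
- dropper: White dropper bottle with a blue cap, 32 mm in diameter, 85 mm high, standing; origin at the centre of its underside. Leave alone
- parts_tray: Low red tray of small parts, 75 mm (x) by 90 mm (y) by 14 mm high; origin at the centre of its underside. Leave alone
- spare_phone: White phone lying face down, 140 mm (x) by 68 mm (y) by 8 mm; origin at the centre of its underside. Leave alone
Things that resemble listed ones, but are neither listed nor needed, are in the scene too. There is more than one size of the stand; the job needs the larger.

How it is judged:
By the outcome, as a careful person would: the job done as asked, in the order asked, and still so for the second after the job is handed in, while the arm keeps its last pose, push and grip.
It also fails if it takes over 45 s, if anything falls off the work surface, if the arm or the gripper's body presses on something with over 40 N, if the wrist force passes 120 N, or if a joint passes its speed limit or range.

## Robot

A 6-joint arm with a two-finger parallel gripper is mounted at the origin on the work surface. World frame = base frame: x ahead of the robot, y to its left, z up, the work surface at z = 0. Lengths are in m, angles in rad, forces in N, time in s.
With the tool pointing down it reaches from about 0.375 to 0.925 m from the base axis. Payload 5.7 kg.
Tool frame: the origin (TCP) lies between the finger pads; the fingertips stand 17 mm ahead of it and the grasp point (between the pads) lies 2 mm behind it; z points along the fingers, y is the line along which they close (so a half turn about z gives the same grasp; the last joint's range is limited). The gripper opens to 88 mm and grips with 3 to 60 N. Pads are 20 mm wide; open, the fingers measure 115 mm over their backs; the gripper's body (75 mm by 178 mm) begins 61 mm behind the grasp point.
Start: joints at [1.17, 0.359, 1.51, -0, 1.272, -0.115], TCP at [0.169, 0.576, 0.24] pointing down, gripper open.
Joint ranges: [-2.97, 2.97], [-1.01, 2.36], [0.21, 2.38], [-0.96, 4.11], [0.2, 2.71], [-2.98, 2.98]. Speed limits (rad/s): [2.39, 2.39, 3.14, 3.14, 3.14, 3.14].

## Interface

Orientations are given as a 3x3 rotation matrix whose columns are the frame's x, y, z axes.
In Python, from cell import r, viewer, order gives the robot as it stands. The module is installed in compiled form; this text tells all that it offers.
- The arm moves only by the shell command python3 -m inch 'ROWS' [OPENING] [FORCE]. ROWS is JSON, one flat list of numbers, 6 for each row, row after row: the shift along the tool's x, y, z in units of 0.15 m (1.0 is 0.15 m), then the turn, a rotation vector about the tool's x, y, z in units of 45 degrees (1.0 is 45 degrees). A call has 1 to 5 rows; each row is the pose to reach, as a shift and turn from the pose commanded when the call began, along the tool's axes at that moment; what a row does not reach only later rows make up. A row lasts 1/8 s, in which the tool goes at most 62.5 mm and 10.7 degrees, less where a joint would pass 70% of its speed; a pose out of reach is approached as far as the arm can. A call with a number of a shift or a turn outside -1 to 1 is refused whole. A call with a gripper value outside its range is refused whole. OPENING is the finger opening in mm, from 0 to 87.8, set as the call begins (- or left out, the last holds). The fingers move at their own pace and stop on an object; FORCE is the grip in N (left out, the last holds). Time passes only in rows, so rows that repeat a pose let the fingers close. It gives the time, the measured TCP pose, the force, the opening and the grip force at its end, in the units of the state.
- r.get_obs(): the state, without advancing time (a new reading comes with each control period).
- viewer.grab_frame(name): name is "side" or "top" or "wrist"; returns the picture (420x560x3 uint8, red, green, blue); there is no depth.
- viewer.camera_info(name): a dict with "fx", "fy", "cx", "cy" (pixels), "dist_coeffs" ([k1, k2, p1, p2, k3] as OpenCV has them; the pictures are not rectified), "R" (3x3) and "t" (3): a world point X has camera coordinates R X + t. Camera axes: x right, y down, z forward; pixel columns grow to the right and rows downward; lengths in m; the calibration is good to about 2 mm. A picture is of the moment at which its call begins: read the wrist's pose just before it. camera_info takes no time and is no camera call; for the wrist camera it gives the pose at the moment of the call.
- order.hand_in(): hands the job in; it is judged then, once.
The state is a dict: "time_s": time; "q": joint angles; "qvel": joint speeds; "joint_efforts": joint torques, N m; "ee_pos": TCP position; "tcp_rot": TCP orientation; "force": force on the tool from outside, world axes, zero at the start; "torque": the same for the moment, N m; "opening": opening from 0.0 (shut) to 1.0 (fully open); "finger_force": force on a finger pad.
Only numpy, scipy, OpenCV 4.12 (cv2) and the standard library are available. Lean on these libraries where they do the work, as an engineer would, in place of code of your own. Each camera call takes 0.05 s, during which the arm holds its last target. There are 200 camera calls.

## Working session

There is one attempt and no reset: what is moved stays moved. The work goes in short steps, Python scripts to look and compute and a shell command to move; the robot and the scene stay as the last step left them, time stands still between calls to the robot, and variables do not carry over. Pictures are saved under pics/ and viewed, at most 10 in all, crops included, and the job is handed in when it is done.

```bash
mkdir -p pics; cat > h.py <<'E'
import numpy as np, cv2
from cell import r, viewer, order
def grab(n,f):
    c=viewer.camera_info(n); im=viewer.grab_frame(n); cv2.imwrite('pics/'+f,im[:,:,::-1]); return im,c
def K(c): return np.array([[c['fx'],0,c['cx']],[0,c['fy'],c['cy']],[0,0,1.]])
def ray(c,uv):
    p=cv2.undistortPoints(np.array(uv,float).reshape(-1,1,2),K(c),np.array(c['dist_coeffs'])).reshape(-1,2)
    R=np.array(c['R']);t=np.array(c['t'])
    return -R.T@t, np.c_[p,np.ones(len(p))]@R
def onz(c,uv,z):
    o,d=ray(c,uv); return o+d*((z-o[2])/d[:,2])[:,None]
def proj(c,X):
    return cv2.projectPoints(np.array(X,float).reshape(-1,1,3),cv2.Rodrigues(np.array(c['R']))[0],np.array(c['t'],float),K(c),np.array(c['dist_coeffs']))[0].reshape(-1,2)
E
python3 - <<'E'
from h import *
s,_=grab('side','s0.png'); t,_=grab('top','t0.png')
import json
for n in('side','top','wrist'):
    c=viewer.camera_info(n); print(n,c['fx'],c['cx'],c['cy'],c['dist_coeffs'],np.round(-np.array(c['R']).T@c['t'],3),np.round(c['R'],2).tolist())
o=r.get_obs();print(o['time_s'],o['ee_pos'],np.round(o['tcp_rot'],3).tolist(),o['force'])
E
```

```text
side 540.0467062137546 288.25673379675806 208.51502577879592 [-0.09874038  0.          0.          0.          0.        ] [ 0.45  -0.929  0.982] [[0.99, -0.15, 0.01], [-0.1, -0.69, -0.72], [0.12, 0.71, -0.69]]
top 534.699534767275 271.86538331625314 206.73151416329702 [0.00892395 0.         0.         0.         0.        ] [ 0.332 -0.022  1.387] [[0.02, -1.0, -0.02], [-0.98, -0.01, -0.19], [0.19, 0.03, -0.98]]
wrist 330.85439141626637 281.3332975245782 208.93445606715858 [0.02378875 0.         0.         0.         0.        ] [0.107 0.595 0.383] [[0.28, 0.96, -0.0], [0.93, -0.27, 0.24], [0.23, -0.07, -0.97]]
0.1 [0.16892751 0.57510102 0.23887728] [[-0.959, 0.282, -0.001], [0.282, 0.959, -0.002], [0.0, -0.002, -1.0]] [0.2562403  1.21034561 0.05573514]
```

View pics/s0.png

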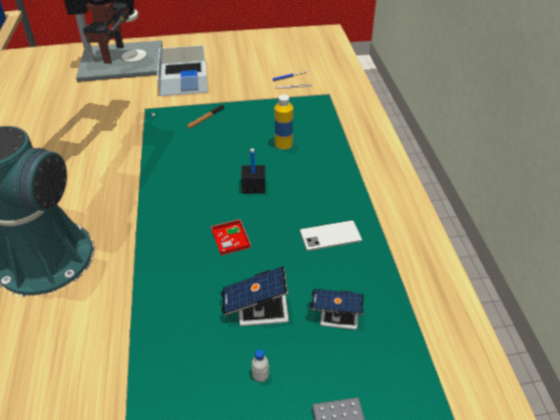

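View pics/t0.png

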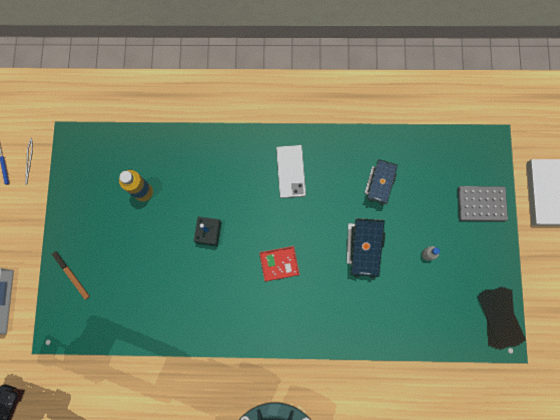

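Side view: a large stand with phone and orange spot at (255,288) and a small one at (339,301). Top view: the large one at (366,246), the small one at (382,181). The job needs the larger, so (366,246). The stylus stands in its holder at side (253,170), top (205,230). Next I'll enlarge these.

```bash
python3 - <<'E'
from h import *
s=cv2.imread('pics/s0.png');t=cv2.imread('pics/t0.png')
def cr(im,u,v,w,h): return cv2.resize(im[v:v+h,u:u+w],(400,300),interpolation=cv2.INTER_CUBIC)
o=np.vstack([np.hstack([cr(s,215,260,80,60),cr(t,325,216,80,60)]),np.hstack([cr(s,215,140,80,60),cr(t,165,200,80,60)])])
cv2.imwrite('pics/c1.png',o)
E
```

```text
(no output)
```

View pics/c1.png

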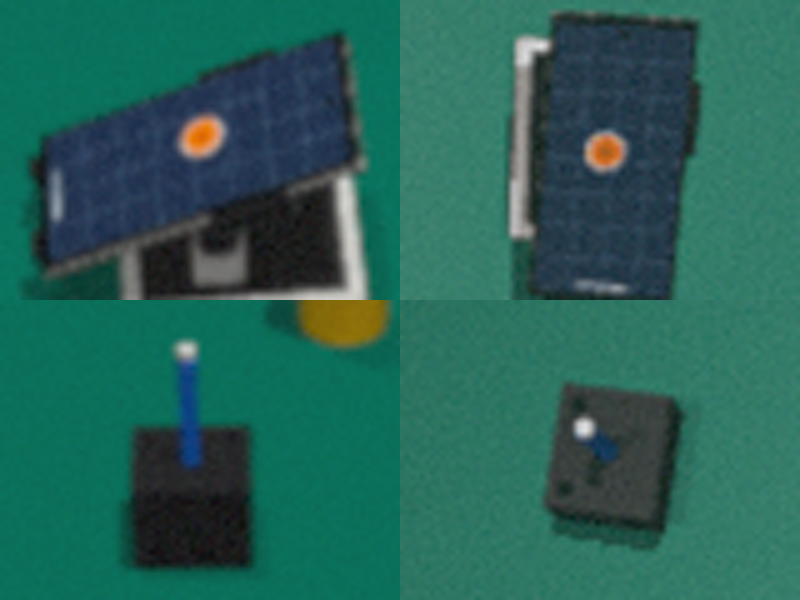

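Crops: the big phone's glass corners and spot are clear: side (224,287), (283,267), (286,292), (224,314), spot (255.4,287.4); top (356,219), (385,220), (379,276), (352,275), spot (366,246.4). Stylus cap: side (252,150), top (202,225.6). Now I'll fit poses.

```bash
cat >> h.py <<'E'
from scipy.spatial.transform import Rotation as Ro
from scipy.optimize import least_squares
def glass(p):
    x,y,yaw,tilt=p[:4]
    R=Ro.from_euler('ZY',[yaw,-tilt]).as_matrix()
    return np.array([x,y,.05])+R@[0,0,.02],R
COR=np.array([[-.073,.0355,0],[.073,.0355,0],[.073,-.0355,0],[-.073,-.0355,0]])
E
python3 - <<'E'
from h import *
S=viewer.camera_info('side');T=viewer.camera_info('top')
sp=np.array([[224,287],[283.4,267.4],[286.4,292],[224.4,313.6],[255.4,287.4]])
tp=np.array([[351.6,274.6],[355.6,219],[384.6,220.4],[379.4,276],[366,246.4]])
def f(p):
    o,R=glass(p); P=o+np.vstack([COR,[p[4],p[5],0]])@R.T
    return np.r_[(proj(S,P)-sp).ravel(),(proj(T,P)-tp).ravel()]
q=least_squares(f,[.5,-.2,0,.35,0,0],loss='soft_l1'); print(np.round(q.x,4),np.round(q.fun,1))
o,R=glass(q.x);print('spot',o+R@[q.x[4],q.x[5],0],'n',R[:,2])
ss=np.array([[252.2,150],[253.4,172.6]]);ts=np.array([[202,225.6],[206.4,231]])
def g(p):
    P=[[p[0],p[1],.129],[p[0],p[1],.056]]
    return np.r_[(proj(S,P)-ss).ravel(),(proj(T,P)-ts).ravel()]
q=least_squares(g,[.5,.2]);print('stylus',q.x,np.round(q.fun,1))
E
```

```text
[ 0.5012 -0.2251 -0.052   0.4243  0.0033  0.0045] [-1.2  0.2 -0.2 -2.3  0.2 -0.3 -0.9  0.3 -0.6 -0.2 -0.6 -0.4  0.5 -1.3
  0.8 -0.8  0.2  0.1  0.2 -0.5]
spot [ 0.49621543 -0.22033053  0.06957812] n [-0.41116106  0.02138588  0.91131182]
stylus [0.53335028 0.17704595] [-0.9 -0.6 -1.  -1.4  0.7 -0.4  0.7 -1.2]
```

Fit residuals are around 1 px. Tilt is 0.424 rad, inside the stated range, and the spot height of 0.070 is plausible. Next is a helper that converts a target pose into move units, then the approach.

```bash
cat >> h.py <<'E'
def Rt(xang,n=(0,0,1.)):
    z=-np.array(n)/np.linalg.norm(n); x=np.array([np.cos(xang),np.sin(xang),0]); x-=z*(x@z); x/=np.linalg.norm(x)
    return np.c_[x,np.cross(z,x),z]
def units(P,R,P0=None,R0=None):
    o=r.get_obs()
    P0=np.array(o['ee_pos']) if P0 is None else P0; R0=np.array(o['tcp_rot']) if R0 is None else R0
    return np.round(np.r_[R0.T@(P-P0)/.15, Ro.from_matrix(R0.T@R).as_rotvec()/(np.pi/4)],3)
E
python3 - <<'E'
from h import *
print(units(np.array([.533,.177,.22]),Rt(1.89)))
T=viewer.camera_info('top');print(onz(T,[[128,177]],.164),onz(T,[[434,252]],.085))
E
```

```text
[-3.077e+00 -1.862e+00  1.280e-01 -2.000e-03  1.000e-03  1.230e+00]
[[0.64141963 0.35414892 0.164     ]] [[ 0.48158449 -0.3810956   0.085     ]]
```

```bash
python3 -m inch '[-0.95,-0.6,0.05,0,0,0.6,-0.95,-0.6,0.05,0,0,0.6,-0.95,-0.6,0.05,0,0,0.6,-0.95,-0.6,0.05,0,0,0.6]' 60; python3 - <<'E'
from h import *
print(units(np.array([.533,.177,.22]),Rt(1.89)))
E
```

```text
time_s: 0.6
ee_pos: [0.2818, 0.4468, 0.2317]
tcp_rot: [[-0.724, 0.69, -0.001], [0.69, 0.724, -0.002], [-0.001, -0.002, -1.0]]
force: [-0.1, 0.4, 0.4]
opening: 0.686
finger_force: 0.0
[-2.453e+00 -1.470e-01  8.000e-02 -2.000e-03  1.000e-03  6.250e-01]
```

```bash
python3 -m inch '[-1,0.1,0.05,0,0,0.5,-1,0.1,0.05,0,0,0.5,-1,0.1,0.05,0,0,0.5,-1,0.1,0.05,0,0,0.5]' >/dev/null; python3 - <<'E'
from h import *
print(units(np.array([.533,.177,.22]),Rt(1.89)))
E
```

```text
[-1.455  0.317  0.029 -0.    -0.     0.128]
```

```bash
python3 -m inch '[-1,0.25,0.02,0,0,0.1,-1,0.25,0.02,0,0,0.1,-1,0.25,0.02,0,0,0.1,-1,0.25,0.02,0,0,0.1]' >/dev/null;  python3 - <<'E'
from h import *
print(units(np.array([.533,.177,.22]),Rt(1.89)))
E
```

```text
[-0.452  0.103  0.01  -0.    -0.001  0.029]
```

```bash
python3 -m inch '[-0.45,0.1,0.01,0,0,0.03,-0.45,0.1,0.01,0,0,0.03,-0.45,0.1,0.01,0,0,0.03,-0.45,0.1,0.01,0,0,0.03]';  python3 - <<'E'
from h import *
im,c=grab('wrist','w1.png')
print(r.get_obs()['ee_pos'],r.get_obs()['q'],proj(c,[[.533,.177,.13],[.533,.177,.055]]))
E
```

```text
time_s: 2.1
ee_pos: [0.5309, 0.1786, 0.2201]
tcp_rot: [[-0.315, 0.949, -0.001], [0.949, 0.315, 0.001], [0.001, -0.001, -1.0]]
force: [0.3, -0.5, 0.0]
opening: 0.681
finger_force: 0.0
[0.53104049 0.17847224 0.22012209] [ 2.00618237e-01  3.21098549e-01  1.62106417e+00  4.99192890e-04
  1.20008956e+00 -1.20540275e-01] [[282.21947236 222.7542342 ]
 [282.07101071 200.76028349]]
```

View pics/w1.png

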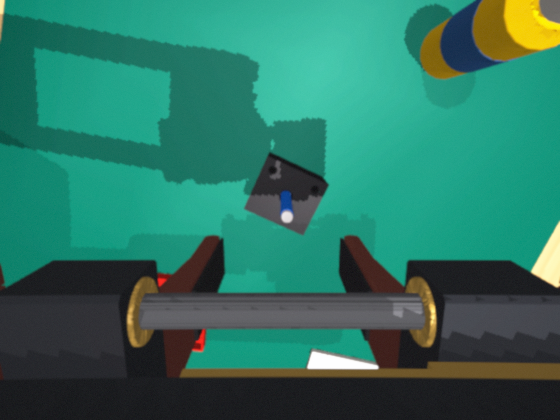

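Wrist view: cap at (287,216), barrel base near (286,196), about 5 px from the prediction. Refining from this.

```bash
python3 - <<'E'
from h import *
im,c=grab('wrist','w1b.png')
hsv=cv2.cvtColor(im[170:240,240:340],cv2.COLOR_RGB2HSV)
m=cv2.inRange(im[170:240,240:340],(170,170,170),(255,255,255)); ys,xs=np.nonzero(m)
print('cap',xs.mean()+240,ys.mean()+170,len(xs))
cap=onz(c,[[xs.mean()+240,ys.mean()+170]],.13)[0]
b=onz(c,[[286,197]],.055)[0]; print(cap,b)
print(units(np.r_[cap[:2],.1],Rt(1.89)))
E
```

```text
cap 286.32 216.07999999999998 100
[0.53440268 0.18260421 0.13      ] [0.53557375 0.18148495 0.055     ]
[ 0.02   0.029  0.801 -0.    -0.     0.002]
```

```bash
python3 -m inch '[0.015,0.027,0.5,0,0,0,0.015,0.027,0.8,0,0,0,0.015,0.027,0.8,0,0,0,0.015,0.027,0.8,0,0,0]' 30;python3 -m inch '[0,0,0,0,0,0,0,0,0,0,0,0]'; python3 - <<'E'
from h import *
im,c=grab('wrist','w2.png')
print(proj(c,[[.5345,.182,.13]]))
E
```

```text
time_s: 2.7
ee_pos: [0.5361, 0.1809, 0.1017]
tcp_rot: [[-0.314, 0.949, 0.002], [0.949, 0.314, 0.0], [-0.0, 0.002, -1.0]]
force: [0.1, 0.4, 0.1]
opening: 0.347
finger_force: 0.0
time_s: 2.95
ee_pos: [0.5367, 0.1806, 0.1022]
tcp_rot: [[-0.314, 0.95, 0.004], [0.95, 0.314, 0.001], [-0.0, 0.004, -1.0]]
force: [-0.1, -0.5, 0.8]
opening: 0.339
finger_force: 0.0
[[275.23652576 297.89931526]]
```

View pics/w2.png

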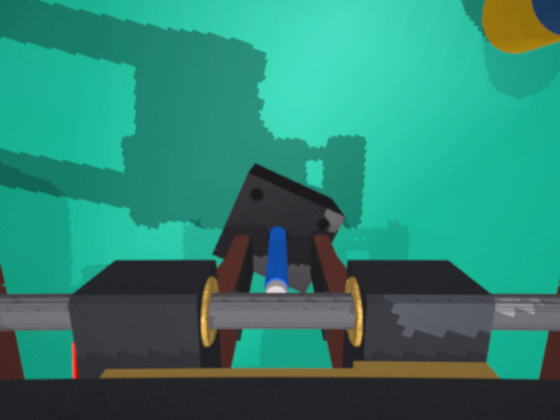

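The stylus sits between the fingers at column 277, and the finger midline is at about 281. That is roughly 1.5 mm off, so I shift by that and close.

```bash
python3 -m inch '[0,-0.011,0,0,0,0,0,-0.011,0,0,0,0]'; python3 -m inch '[0,0,0,0,0,0,0,0,0,0,0,0,0,0,0,0,0,0,0,0,0,0,0,0]' 5 8;  python3 -m inch '[0,0,0,0,0,0,0,0,0,0,0,0]' 
```

```text
time_s: 3.25
ee_pos: [0.5336, 0.1797, 0.1004]
tcp_rot: [[-0.313, 0.95, 0.0], [0.95, 0.313, -0.0], [-0.0, 0.0, -1.0]]
force: [-0.8, 0.1, -0.4]
opening: 0.343
finger_force: 0.0
time_s: 3.75
ee_pos: [0.5338, 0.1798, 0.1001]
tcp_rot: [[-0.314, 0.95, -0.0], [0.95, 0.314, -0.0], [-0.0, -0.0, -1.0]]
force: [-0.1, 0.8, 0.7]
opening: 0.112
finger_force: 8.0
time_s: 4.0
ee_pos: [0.5337, 0.1798, 0.1001]
tcp_rot: [[-0.314, 0.95, -0.0], [0.95, 0.314, -0.0], [-0.0, -0.0, -1.0]]
force: [0.8, 0.3, -0.1]
opening: 0.112
finger_force: 8.0
```

```bash
python3 -m inch '[0,0,0,0,0,0,0,0,-0.15,0,0,0,0,0,-0.4,0,0,0,0,0,-0.8,0,0,0,0,0,-0.8,0,0,0]' 5 20; python3 -m inch '[0,0,0,0,0,0,0,0,0,0,0,0]'; python3 - <<'E'
from h import *
im,c=grab('wrist','w3.png')
o=r.get_obs();P=np.array(o['ee_pos']);R=np.array(o['tcp_rot'])
print(proj(c,[P+R[:,2]*d for d in(.09,-.0299)]))
print(units(np.array([.53,.1,.24]),Rt(1.6)))
E
```

```text
time_s: 4.62
ee_pos: [0.537, 0.1805, 0.225]
tcp_rot: [[-0.314, 0.949, 0.009], [0.95, 0.314, 0.002], [-0.001, 0.009, -1.0]]
force: [0.3, -0.4, -0.2]
opening: 0.105
finger_force: 20.0
time_s: 4.88
ee_pos: [0.5325, 0.1795, 0.2185]
tcp_rot: [[-0.314, 0.95, -0.003], [0.95, 0.314, -0.001], [0.0, -0.003, -1.0]]
force: [0.1, 0.1, -0.8]
opening: 0.108
finger_force: 20.0
[[280.25263033 219.80992966]
 [279.27357803 305.34226723]]
[-0.498 -0.183 -0.143 -0.004  0.     0.369]
```

View pics/w3.png

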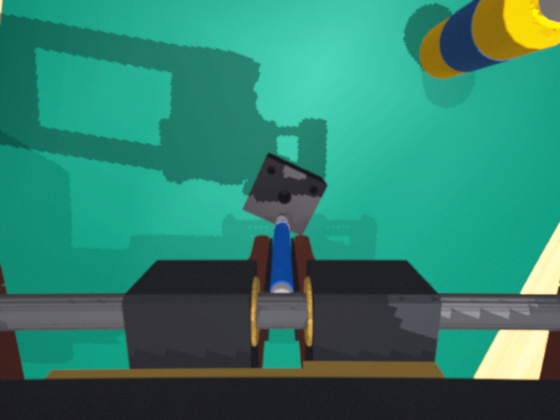

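The stylus came out cleanly: nib at (282,219), where (280,220) was predicted, so it is coaxial with the tool. Now the transfer.

```bash
python3 -m inch '[-0.8,-0.5,-0.12,0,0,0.35,-0.8,-0.5,-0.12,0,0,0.35,-0.8,-0.5,-0.12,0,0,0.35,-0.8,-0.5,-0.12,0,0,0.35]' >/dev/null; python3 - <<'E'
from h import *
n=np.array([-.4112,.0214,.9113]);s=np.array([.4962,-.2203,.0696])
print(r.get_obs()['ee_pos'],units(s+.15*n,Rt(1.155,n)))
E
```

```text
[0.49990049 0.04180056 0.23765421] [-1.706 -0.509  0.209 -0.542  0.065  0.537]
```

```bash
python3 -m inch '[-0.9,-0.3,0.0,-0.27,0.03,0.27,-0.9,-0.3,0.0,-0.27,0.03,0.27,-0.9,-0.3,0.0,-0.27,0.03,0.27,-0.9,-0.3,0.0,-0.27,0.03,0.27]' >/dev/null; python3 - <<'E'
from h import *
n=np.array([-.4112,.0214,.9113]);s=np.array([.4962,-.2203,.0696])
print(r.get_obs()['ee_pos'],units(s+.15*n,Rt(1.155,n)))
E
```

```text
[ 0.46141589 -0.09453251  0.23797549] [-0.844 -0.077  0.16  -0.27   0.034  0.268]
```

```bash
python3 -m inch '[-0.84,-0.08,0.16,-0.27,0.03,0.27,-0.84,-0.08,0.16,-0.27,0.03,0.27,-0.84,-0.08,0.16,-0.27,0.03,0.27,-0.84,-0.08,0.16,-0.27,0.03,0.27]' >/dev/null; python3 -m inch '[0,0,0,0,0,0,0,0,0,0,0,0]'; python3 - <<'E'
from h import *
n=np.array([-.4112,.0214,.9113]);s=np.array([.4962,-.2203,.0696])
print(r.get_obs()['q'],units(s+.15*n,Rt(1.155,n)))
im,c=grab('wrist','w4.png');im,cs=grab('side','s4.png')
o=r.get_obs();P=np.array(o['ee_pos']);R=np.array(o['tcp_rot'])
print(proj(c,[P+R[:,2]*.09,s])); print(proj(cs,[P+R[:,2]*.09,P-R[:,2]*.03,s]))
x0,g=glass([ 0.5012,-0.2251,-0.052,0.4243]);print(proj(c,x0+COR@g.T))
E
```

```text
time_s: 6.68
ee_pos: [0.4352, -0.2147, 0.2069]
tcp_rot: [[0.345, 0.844, 0.41], [0.929, -0.368, -0.023], [0.131, 0.39, -0.912]]
force: [0.8, -0.7, -0.4]
opening: 0.11
finger_force: 20.0
[-0.82196361  0.08179     2.08603087  0.45148781  0.71086077 -0.74567378] [-0.017  0.001  0.002  0.     0.003  0.005]
[[281.7881973  220.97548247]
 [281.83426715 204.41956413]]
[[241.83700247 270.78171934]
 [212.87101874 235.68831889]
 [254.79462819 287.18735746]]
[[191.31612405 199.44565823]
 [345.88536733 146.65141894]
 [367.30100307 220.57907455]
 [219.92923788 268.00707209]]
```

View pics/w4.png

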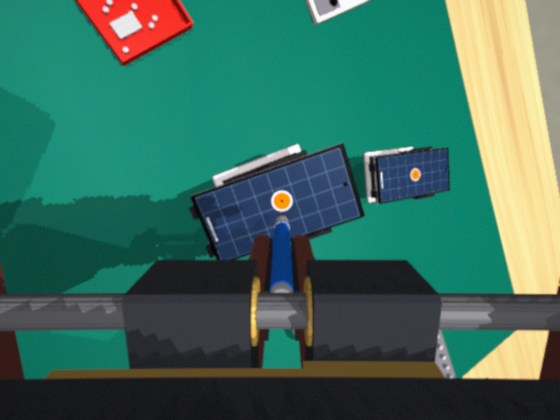

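Wrist view: large phone corners at (193,197), (343,147), (362,216), (218,259), spot (282,201), nib (282,219). The small stand is at (410,174). I'll refine the pose by segmenting the glass numerically in all views.

```bash
python3 - <<'E'
from h import *
w=cv2.imread('pics/w4.png')
cor=np.array([[193,197],[343,147],[362,216],[218,259]],float)
g=cv2.cvtColor(w,cv2.COLOR_BGR2GRAY)
# profiles across each edge midpoint, outward
c=cor.mean(0)
for i,fr in((0,.8),(1,.5),(2,.2),(3,.3)):
    a,b=cor[i],cor[(i+1)%4]; p=a+(b-a)*fr; d=(b-a)/np.linalg.norm(b-a); nn=np.array([d[1],-d[0]]); nn*=np.sign(nn@(p-c))
    print(i,np.round(p),np.round(nn,2)); 
    for k in range(-8,13): 
        x,y=p+nn*k; print(k,cv2.getRectSubPix(w,(1,1),(x,y)).ravel(),end=' ')
    print()
m=cv2.inRange(w,(0,90,200),(80,170,255)); m[:,360:]=0;m[:150]=0
ys,xs=np.nonzero(m);print('spot',xs.mean(),ys.mean(),np.ptp(xs),np.ptp(ys))
cr=cv2.resize(w[140:290,180:380],(800,600),interpolation=cv2.INTER_CUBIC);cv2.imwrite('pics/c4.png',cr)
E
```

```text
0 [313. 157.] [-0.32 -0.95]
-8 [112  73  54] -7 [112  74  54] -6 [113  76  55] -5 [112  75  55] -4 [112  76  55] -3 [114  77  57] -2 [114  76  57] -1 [120  84  62] 0 [122  89  70] 1 [90 71 57] 2 [55 47 43] 3 [64 64 58] 4 [ 94 103  73] 5 [111 129  59] 6 [118 141  38] 7 [119 144  27] 8 [118 143  26] 9 [118 143  25] 10 [119 144  26] 11 [119 144  26] 12 [118 143  24] 
1 [352. 182.] [ 0.96 -0.27]
-8 [30 22 19] -7 [42 31 26] -6 [73 52 41] -5 [113  81  62] -4 [130  97  74] -3 [106  81  64] -2 [59 48 40] -1 [35 32 31] 0 [30 30 28] 1 [36 38 24] 2 [50 59 16] 3 [61 74  9] 4 [62 76  9] 5 [61 73  8] 6 [61 74 10] 7 [62 75 12] 8 [62 75 11] 9 [62 74  9] 10 [60 74  8] 11 [61 74 11] 12 [69 78 34] 
2 [333. 225.] [0.29 0.96]
-8 [104  66  45] -7 [102  64  45] -6 [102  65  45] -5 [103  66  46] -4 [102  65  44] -3 [104  68  47] -2 [110  75  53] -1 [107  76  55] 0 [80 63 43] 1 [69 73 28] 2 [ 91 108  24] 3 [112 134  24] 4 [120 143  25] 5 [121 145  28] 6 [121 145  29] 7 [120 143  25] 8 [120 144  25] 9 [120 144  24] 10 [122 145  28] 11 [120 144  25] 12 [120 145  26] 
3 [210. 240.] [-0.93  0.37]
-8 [97 69 56] -7 [145 128 120] -6 [188 177 170] -5 [167 157 151] -4 [116 103  96] -3 [79 62 51] -2 [56 41 29] -1 [34 24 17] 0 [15 12  8] 1 [20 21 11] 2 [42 47 21] 3 [58 68 26] 4 [63 75 23] 5 [62 74 14] 6 [63 76 12] 7 [62 76 11] 8 [63 76 10] 9 [63 76 14] 10 [63 77 15] 11 [62 75 10] 12 [63 75 10] 
spot 276.43718592964825 218.50251256281408 36 143
```

View pics/c4.png

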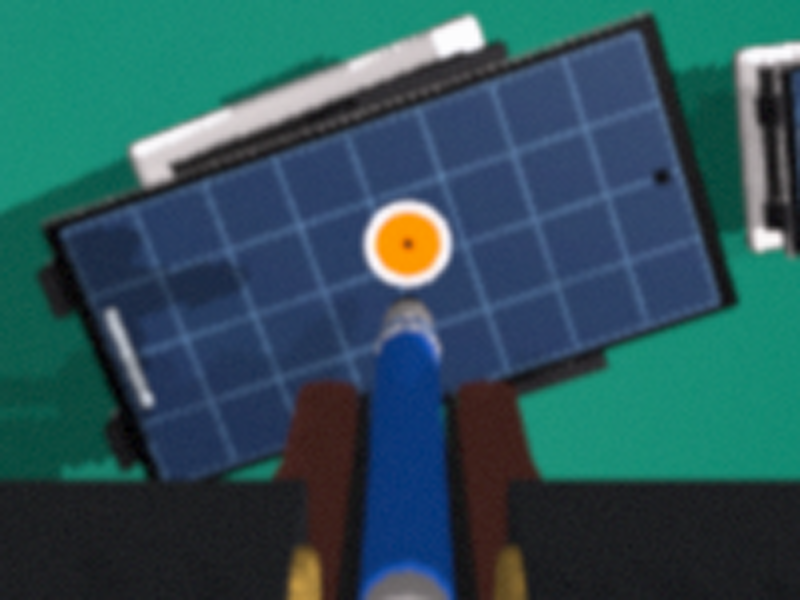

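```bash
python3 - <<'E'
from h import *
S=viewer.camera_info('side');T=viewer.camera_info('top');W=viewer.camera_info('wrist')
def spot(f,u,v):
    im=cv2.imread(f); m=cv2.inRange(im,(0,70,150),(110,190,255)); 
    ys,xs=np.nonzero(m[v-9:v+10,u-9:u+10]); return np.array([xs.mean()+u-9,ys.mean()+v-9]),np.ptp(xs)+1,np.ptp(ys)+1
a=spot('pics/w4.png',282,201);b=spot('pics/s0.png',255,288);d=spot('pics/t0.png',366,246);print(a,b,d)
obs=[(S,b[0]),(T,d[0]),(W,a[0])]
for sel in ([0,1],[0,1,2],[0,2],[1,2]):
    q=least_squares(lambda X:np.concatenate([proj(obs[i][0],[X])[0]-obs[i][1] for i in sel]),[.5,-.22,.07]);print(sel,np.round(q.x,4),np.round(q.fun,2))
sp=np.array([[224,287],[283.4,267.4],[286.4,292],[224.4,313.6],b[0]])
tp=np.array([[351.6,274.6],[355.6,219],[384.6,220.4],[379.4,276],d[0]])
wp=np.array([[193,198.5],[342.5,145.5],[363.8,215.7],[0,0],a[0]])
def f(p):
    o,R=glass(p); o=o+[0,0,p[6]];P=o+np.vstack([COR*[p[7],p[8],1],[p[4],p[5],0]])@R.T
    e=(proj(W,P)-wp); e[3]=0
    return np.r_[(proj(S,P)-sp).ravel(),(proj(T,P)-tp).ravel(),e.ravel(),p[6]/.002,(p[7:]-1)/.02]
q=least_squares(f,[.5,-.2,0,.4,0,0,0,1,1],loss='soft_l1'); print(np.round(q.x,4),np.round(q.fun,1))
o,R=glass(q.x);print('spot',o+[0,0,q.x[6]]+R@[q.x[4],q.x[5],0],'n',R[:,2])
E
```

```text
(array([281.55675676, 200.54054054]), np.int64(16), np.int64(16)) (array([254.55882353, 286.58823529]), np.int64(7), np.int64(8)) (array([365.74193548, 245.67741935]), np.int64(7), np.int64(6))
[0, 1] [ 0.4962 -0.219   0.0702] [ 0.15 -0.04  0.01  0.18]
[0, 1, 2] [ 0.497  -0.2178  0.0691] [ 0.47 -0.22 -0.54 -0.08 -0.12  0.33]
[0, 2] [ 0.497  -0.2177  0.0691] [ 0.48 -0.26 -0.18  0.15]
[1, 2] [ 0.4974 -0.218   0.0684] [-0.53 -0.22  0.01  0.22]
[ 0.5013 -0.2241 -0.0421  0.3919  0.0037  0.0059 -0.002   0.9761  0.9819] [-0.7 -0.  -0.4 -1.2  0.2  0.2 -0.2 -0.4  0.7  0.2 -0.4 -0.8 -0.1 -0.8
 -0.4 -0.7 -0.1 -0.6 -0.6 -0.2 -0.2  0.3 -0.1 -0.1  0.2  1.2  0.   0.
 -0.2  0.2 -1.  -1.2 -0.9]
spot [ 0.49737055 -0.21799571  0.06789513] n [-0.38159118  0.01607918  0.92419134]
```

Triangulated spot is (0.497,-0.218,0.069), consistent across the cameras, with tilt about 0.41. Next I'll check the stylus axis in the side view and move to 12 mm off the glass.

```bash
python3 - <<'E'
from h import *
S=viewer.camera_info('side')
im=cv2.imread('pics/s4.png').astype(int); sub=im[225:280,200:255]
m=(sub[...,0]>110)&(sub[...,0]-sub[...,1]>50)&(sub[...,2]<70)
ys,xs=np.nonzero(m); pts=np.c_[xs+200,ys+225].astype(float); print(len(pts),pts.min(0),pts.max(0))
l=cv2.fitLine(pts.astype(np.float32),cv2.DIST_HUBER,0,.01,.01).ravel(); print('obs line',l,np.degrees(np.arctan2(l[1],l[0])))
o=r.get_obs();P=np.array(o['ee_pos']);R=np.array(o['tcp_rot'])
a,b=proj(S,[P+R[:,2]*.09,P-R[:,2]*.03]);d=a-b;print('pred',a,b,np.degrees(np.arctan2(d[1],d[0])))
n=np.array([-.3965,.0182,.918]);n/=np.linalg.norm(n);s=np.array([.4972,-.2179,.0691])
print(units(s+.102*n,Rt(1.155,n)))
E
```

```text
41 [228. 255.] [236. 264.]
obs line [  0.63747525   0.77047086 232.36353    259.60104   ] 50.396187
pred [241.83700247 270.78171934] [212.87101874 235.68831889] 50.46384048494726
[ 0.007  0.011  0.328  0.021 -0.     0.007]
```

```bash
python3 -m inch '[0.01,0.01,0.15,0.02,0,0.01,0.007,0.011,0.3,0.021,0,0.007,0.007,0.011,0.32,0.021,0,0.007,0.007,0.011,0.32,0.021,0,0.007]' >/dev/null; python3 -m inch '[0,0,0,0,0,0,0,0,0,0,0,0]'; python3 - <<'E'
from h import *
n=np.array([-.3965,.0182,.918]);n/=np.linalg.norm(n);s=np.array([.4972,-.2179,.0691])
print(units(s+.102*n,Rt(1.155,n)))
im,c=grab('wrist','w5.png'); im2,cs=grab('side','s5.png'); im3,ct=grab('top','t5.png')
o=r.get_obs();P=np.array(o['ee_pos']);R=np.array(o['tcp_rot'])
print(proj(c,[P+R[:,2]*.09,s]),proj(cs,[P+R[:,2]*.09,s]))
f=lambda i,u,v:cv2.resize(i[v-50:v+50,u-66:u+67][:,:,::-1],(400,300),interpolation=cv2.INTER_CUBIC)
k=cv2.resize(im[170:245,231:331][:,:,::-1],(800,600),interpolation=cv2.INTER_CUBIC)
cv2.imwrite('pics/c5.png',k)
E
```

```text
time_s: 7.52
ee_pos: [0.4556, -0.2175, 0.1642]
tcp_rot: [[0.354, 0.847, 0.397], [0.926, -0.377, -0.02], [0.133, 0.375, -0.918]]
force: [0.3, -0.1, 0.1]
opening: 0.108
finger_force: 20.0
[ 0.011 -0.001  0.012  0.001  0.001 -0.004]
[[281.52996087 219.99051616]
 [281.50784271 213.11470862]] [[252.18705423 283.61199929]
 [255.14524786 286.38956504]]
```

View pics/c5.png

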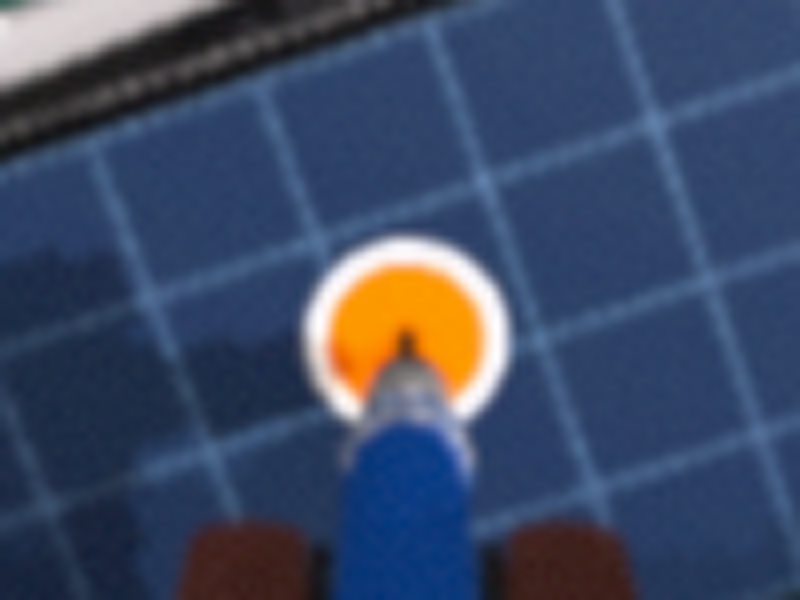

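The nib is centred under the spot's column (crop x 407 for both). It needs about 0.9 mm along +x, plus the descent. I'll take an averaged force baseline, then step down.

```bash
cat >> h.py <<'E'
N=np.array([-.3965,.0182,.918]);N/=np.linalg.norm(N);SP=np.array([.4972,-.2179,.0691])
def avg(k=16):
    F=[];P=[];Rm=[]
    for i in range(k):
        viewer.grab_frame('wrist'); o=r.get_obs();F.append(o['force']);P.append(o['ee_pos']);Rm.append(o['tcp_rot'])
    F=np.array(F);P=np.mean(P,0);R=Ro.from_matrix(Rm).mean().as_matrix()
    fn=F@N; print('t',o['time_s'],'Fn %.2f +- %.2f'%(fn.mean(),fn.std()/k**.5),'F',F.mean(0).round(2),'gap(mm) %.2f'%(1e3*((P+R[:,2]*.09-SP)@N)),'lat',1e3*(R.T@(P+R[:,2]*.09-SP))[:2],'zerr deg',np.degrees(np.arccos(-R[:,2]@N)))
E
python3 -m inch '[0.003,0,0.03,0,0,0,0.006,0,0.06,0,0,0,0.006,0,0.06,0,0,0]' ; python3 -c "
from h import *
avg(20)"
```

```text
time_s: 8.05
ee_pos: [0.4593, -0.2163, 0.1548]
tcp_rot: [[0.353, 0.848, 0.396], [0.926, -0.377, -0.018], [0.134, 0.373, -0.918]]
force: [-1.1, -0.6, -0.8]
opening: 0.112
finger_force: 20.0
t 9.05 Fn -0.34 +- 0.09 F [ 0.01  0.05 -0.37] gap(mm) 4.21 lat [-0.64121836 -0.27851479] zerr deg 0.03640651788802444
```

```bash
python3 -m inch '[0,0,0.013,0,0,0,0,0,0.013,0,0,0]' >/dev/null; python3 -c "
from h import *
avg(16)"; python3 -m inch '[0,0,0.007,0,0,0,0,0,0.007,0,0,0]'>/dev/null ; python3 -c "
from h import *
avg(16)";
```

```text
t 10.1 Fn -0.15 +- 0.12 F [-0.09 -0.15 -0.2 ] gap(mm) 2.26 lat [-0.641716   -0.28679566] zerr deg 0.03648732977153615
t 11.15 Fn -0.18 +- 0.15 F [ 0.23 -0.04 -0.09] gap(mm) 1.22 lat [-0.65705483 -0.24013903] zerr deg 0.03796741171683193
```

```bash
for i in 1 2; do python3 -m inch '[0,0,0.007,0,0,0,0,0,0.007,0,0,0]' >/dev/null; python3 -c "
from h import *
avg(20)"; done
```

```text
t 12.4 Fn 0.55 +- 0.13 F [-0.24 -0.01  0.5 ] gap(mm) 0.17 lat [-0.65156085 -0.25916505] zerr deg 0.03741142125819724
t 13.65 Fn 0.98 +- 0.11 F [-0.44  0.1   0.87] gap(mm) -0.88 lat [-0.65847249 -0.26473178] zerr deg 0.03781548684427667
```

Contact is clear: net force about 0.8 N, then about 1.2 N, after removing the roughly 0.24 N stylus weight. I'll back off a fraction and check by eye.

```bash
python3 -m inch '[0,0,-0.0025,0,0,0,0,0,-0.0025,0,0,0]' >/dev/null; python3 - <<'E'
from h import *
avg(40)
im,c=grab('wrist','w6.png'); im2,cs=grab('side','s6.png')
a=cv2.resize(im[170:245,231:331],(400,300),interpolation=cv2.INTER_CUBIC);b=cv2.resize(im2[242:317,205:305],(400,300),interpolation=cv2.INTER_CUBIC)
cv2.imwrite('pics/c6.png',np.hstack([cv2.resize(im[190:230,261:301],(400,400),interpolation=cv2.INTER_CUBIC),cv2.resize(im2[250:310,215:275],(400,400),interpolation=cv2.INTER_CUBIC)])[:,:,::-1])
E
```

```text
t 15.9 Fn 0.83 +- 0.08 F [-0.36 -0.14  0.76] gap(mm) -0.51 lat [-0.648895   -0.26838214] zerr deg 0.037132290779106195
```

View pics/c6.png

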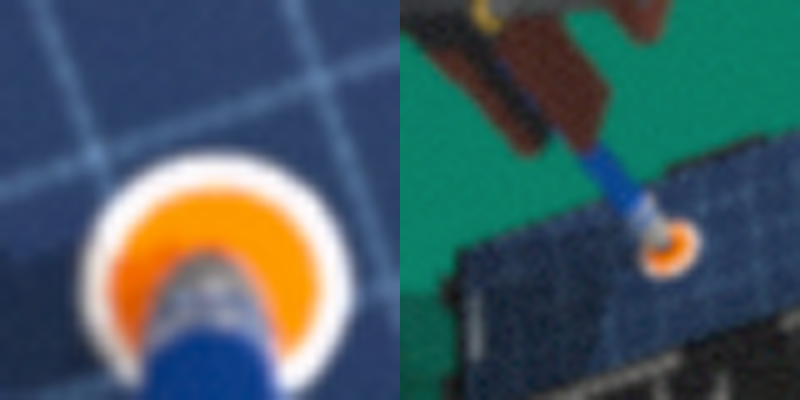

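Wrist crop (left): the nib lies within about 1 mm of the spot's centre at crop (213,290). Side crop (right): the nib meets the orange spot at (662,244) with the stylus square to the glass. Net push is about 1.07 N (0.83 + 0.24), so I'm handing in.

```bash
python3 -c "
from h import *
print(order.hand_in())"
```

```text
the job is handed in; nothing more can be done
None
```

I handed the job in with the stylus still held on the orange spot of the larger stand's phone, pressing with about 1.07 N, within about 1 mm of the spot's centre and, by my tilt estimate, square to the glass to within about 1°; the result was not reported back.

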